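# Wedge a busbar up to the breaker terminal

### The job

One copper bar on the mounting plate still hangs low at the breaker. Take the long slim wooden wedge from the bench, slide it thin end first over the plate and under that bar from the robot's side, and push it in by feel until the bar has risen to the scribed height line and bears snugly up against the underside of its terminal pad, ready for bolting; use firm but moderate force, as over-driving the wedge strains the terminal. Let only the wedge lift the bar, leave the wedge in place holding it, and leave the other things on the bench alone.

Things in the scene. Friction and masses are not known exactly. Their poses are not given: they have to be found in the camera images.
- wedge_center (a point): Long slim beech wedge, the one to use: 132 mm long, 36 wide, 80 g; flat underside; top slopes evenly from 4 mm thick at the tip to 26 mm at the blunt heel (1 in 6). This point is at mid length and width, 7.5 mm above its underside. x points from heel to tip (each 66 mm away), z up. It starts flat on the bench left or right of the mounting plate, yaw up to 35 deg; grip it across its width.
- wedge_tip (a point): Centre of the slim wedge's tip face, 2 mm above its underside; axes as the wedge.
- wedge: The slim wedge again: origin on its underside at mid length and width, same axes. Friction about 0.5 to 0.7 on plate and bench, 0.2 to 0.3 on the smooth bar: under the bar it is self-locking and stays when let go. Pressing it down while pushing adds to its friction and hides the true load.
- board: Mounting plate of bare metal lying on packing, 370 (x) by 400 mm (y). Origin 18 mm below its flat top, which spans x -210 to 160, y -200 to 200 mm. The top lies 18 to 24 mm over the bench, so feel for it. x points away from the robot (yaw to 10 deg). Three copper bars run along y at x -35, 0, 35; robot's side of them (x below -57) the plate is bare. A row of modules stands beyond x = 75.
- entry (a point): Point on the plate's top where the wedge goes in: under the low bar's near edge (board x -47.5, y 10 mm). The wedge belongs here, give or take 10 mm along y, pushed along board +x; its tip runs on under the other two bars, which are bolted up already (undersides 20 mm above the plate, so it clears them). Axes as the board.
- bar_end (a point): On the top face of the low bar (nearest the robot), mid width, 8 mm from its free end, under the pad. y runs along the bar, z up. At the start this end is 10 mm too low. At the wedge's place (entry) the bar's underside is about 13 mm above the plate at first and 20 mm when home; the wedge's tip is then anywhere from 90 to 106 mm past entry.
- bar: The low bar: copper, 25 wide, 5 thick, 250 mm long, 0.22 to 0.36 kg, origin at its centre. Its far end sits in a slot of the comb, where it pivots at board y = 170; its free end can rise until its top meets the pad. Only the wedge may lift it.
- pad: Fixed copper terminal pad over the bar's free end, 24 x 26 x 4 mm; origin at the centre of its underside, 25 mm (give or take 1) above the plate, board x -35, y -52; axes as the board. The bar must end pressing up on it: 2 to 14 N is snug, less is loose, over 18 N strains it. That range is some 3 mm of wedge travel, half a mm of height: go by the push.
- mark (a point): The scribed height line, a light line on the outermost barrier's end face, 25 mm above the plate: the bar's top is level with it (to about 1 mm) when home. Four 40 mm high barriers stand round the terminals, board x -56 to 56, y -67 to -33. How it feels, wedge let go and pushed at the heel: 1 to 7 N while the bar rises, then climbing steeply at the pad; a level push of 12 to 13 N is snug.
- breaker (a point): Top middle of the breaker, 72 mm above the plate (its toggle 89 mm); it covers board x -56 to 56, y -192 to -66. Axes as the board.
- comb (a point): Top middle of the grey comb support that holds the bars' far ends, 36 mm above the plate; it covers board x -68 to 68, y 170 to 196. Axes as the board.
- stub: Short steep wooden wedge, 70 mm long, 36 wide, 4 mm at the tip, 32 mm at the heel; too steep for this job, leave it. It starts on the other side of the plate from the slim wedge. Origin under its middle, x towards its tip.
- driver: Screwdriver, 200 mm long, lying on the bench; leave it. x runs along it towards the blade.
- meter: Multimeter, 150 x 75 x 40 mm, lying on the bench; leave it. Origin under its middle, x along it.
- module: Loose white modular breaker, 70 x 58 x 18 mm, lying on its side on the bench; leave it.
Not all that is in view belongs to the job. Leave any blue or purple look-alike of the wedge alone.

How it is judged:
On the way, in this order (a step that is already met when the one before it is completed fails the run):
1. the wedge lies with its tip under the low bar (x of wedge_tip in the frame of pad above -0.0095 m and z of wedge_tip in the frame of pad below -0.015 m and y of wedge_tip in the frame of pad between 0.01 and 0.21 m), for 0.1 s.
2. the bar is up at the mark, snug against the pad (z of bar_end in the frame of pad above -0.0015 m and contact force between bar and pad between 2 and 14 N), for 0.3 s.
At the end, for the whole second after the job is handed in: The bar's free end is within 1.5 mm of the pad's underside and presses on it with 2 to 14 N; the slim wedge lies flat (within 0.06 rad) under the bar and carries it; wedge and bar are at rest (under 5 mm/s) and let go (all of step 2 and contact force between wedge and bar above 1 N and angle between wedge's own z axis and vertical below 0.06 rad and linear speed of each of wedge, bar below 0.005 m/s); the robot touches nothing.
It fails at once if the terminal pad is strained (bar presses on it with more than 18 N) (contact force between bar and pad above 18 N).
It fails at once if the robot itself pushes on the low bar (more than 2 N) (contact force between any of the fingers, the arm and bar above 2 N).
It fails at once if another thing on the bench (short wedge, screwdriver, multimeter, loose module) is moved by more than 20 mm (distance of any of stub, driver, meter, module from where it was at the start of the episode above 0.02 m).
It also fails if it takes over 64 s, if anything falls off the work surface, if the arm or the gripper's body presses on something with over 40 N, if the wrist force passes 120 N, or if a joint passes its speed limit or range.

### The arm

A 6-joint arm with a two-finger parallel gripper is mounted at the origin on the work surface. World frame = base frame: x ahead of the robot, y to its left, z up, the work surface at z = 0. Lengths are in m, angles in rad, forces in N, time in s.
With the tool pointing down it reaches from about 0.225 to 0.875 m from the base axis. Payload 3.4 kg.
Tool frame: the origin (TCP) lies midway between the tips of the shut fingers; the grasp point (between the pads) lies 19 mm behind it; x points along the fingers, z is the direction in which the jaws open and shut, and the axes are right-handed (so a half turn about x gives the same grasp; the last joint's range is limited). The gripper opens to 85 mm and grips with 20 to 120 N. Pads are 22 mm wide; open, the fingers measure 114 mm over their backs; the gripper's body (76 mm by 85 mm) begins 54 mm behind the grasp point. The pads swing forward as they close: fully open they stand 13 mm farther back than shut.
Start: joints at [-1.229, 0.276, 1.505, -0, 1.361, -0.121], TCP at [0.257, -0.515, 0.231] pointing down, gripper open.
Joint ranges: [-2.89, 2.89], [-0.75, 2.08], [0.22, 2.7], [-1.18, 4.32], [0.11, 2.71], [-2.7, 2.7]. Speed limits (rad/s): [2.57, 2.57, 3.14, 3.14, 3.14, 3.14].

### API

Orientations are given as a unit quaternion [w, x, y, z].
In Python, from rig import manip, eyes gives the robot as it stands. The module is installed in compiled form; this text tells all that it offers.
- The arm moves only by the shell command python3 -m crank 'ROWS' [FORCE]. ROWS is JSON, a list of rows, each a list of 7 numbers: the shift along the tool's x, y, z in cm, then the turn, a rotation vector about the tool's x, y, z in degrees, then the finger opening in cm, from 0 to 8.54. A call has 1 to 5 rows; each row is the pose to reach, as a shift and turn from the pose commanded when the call began, along the tool's axes at that moment; what a row does not reach only later rows make up. A row lasts 1/8 s, in which the tool goes at most 62.5 mm and 10.7 degrees, less where a joint would pass 70% of its speed; a pose out of reach is approached as far as the arm can. A call with a gripper value outside its range is refused whole. The fingers move at their own pace and stop on an object; FORCE is the grip in N (left out, the last holds). Time passes only in rows, so rows that repeat a pose let the fingers close. It gives the time, the measured TCP pose, the force and the opening at its end, in the units of the state.
- manip.get_state(): the state, without advancing time (a new reading comes with each control period).
- eyes.get_image(name): name is "side" or "top"; returns a dict with "color" (480x640x3 uint8, blue, green, red), "z_map" (480x640 float32, m along the optical axis (not along the pixel's ray), 0 where there is no reading), "vertical_fov" (degrees; the focal length in pixels is half the picture's height over the tangent of half this angle, whatever the lens; pixels are square), "cx", "cy" (the principal point, pixels), "eye" and "attitude" of the camera in the world. Camera axes: x right, y up, looking along -z (the intrinsics and any distortion apply to the point x, -y, -z); pixel columns grow to the right and rows downward; lengths in m; the calibration is good to about 2 mm. A picture is of the moment at which its call begins.
- manip.sign_off(): hands the job in, once; it reports no verdict.
The state is a dict: "clock": time; "qpos": joint angles; "qd": joint speeds; "effort": joint torques, N m; "position": TCP position; "ee_rot": TCP orientation; "contact_force": force on the tool from outside, world axes, zero at the start; "moment": the same for the moment, N m; "width": finger opening in m.
Only numpy, scipy, OpenCV 4.12 (cv2) and the standard library are available. Lean on these libraries where they do the work, as an engineer would, in place of code of your own. Each camera call takes 0.05 s, during which the arm holds its last target.

## Working session

There is one attempt and no reset: what is moved stays moved. The work goes in short steps, Python scripts to look and compute and a shell command to move; the robot and the scene stay as the last step left them, time stands still between calls to the robot, and variables do not carry over. Pictures are saved under pics/ and viewed, and the job is handed in when it is done.

```bash
mkdir -p pics; ls
python3 - <<'E'
from rig import manip, eyes
import cv2
print(manip.get_state())
for n in ("side","top"):
    d=eyes.get_image(n); cv2.imwrite(f"pics/{n}0.png",d["color"])
    print(n,{k:v for k,v in d.items() if k not in("color","z_map")})
E
```

```text
pics
{'clock': 0.0, 'qpos': array([-1.22902321e+00,  2.76595290e-01,  1.50615593e+00,  2.16488714e-05,
        1.36070794e+00, -1.21044628e-01]), 'qd': array([ 0.00031969, -0.00033267,  0.00050278,  0.000965  , -0.00070895,
        0.00075332]), 'effort': array([ 9.14729071e-06, -4.16765249e+01, -2.45805269e+01,  5.46781155e-05,
        1.08846888e-02,  2.17872577e-05]), 'position': array([ 0.25651704, -0.51400463,  0.23043047]), 'ee_rot': array([ 0.60083504,  0.37241702,  0.60185605, -0.37158055]), 'contact_force': array([ 0.27789345, -0.69088791, -0.08879417]), 'moment': array([ 0.02108845,  0.05352313, -0.00257235]), 'width': 0.08523308585422754}
side {'vertical_fov': 54.95042534957804, 'cx': 306.56295839988917, 'cy': 237.5881944862637, 'eye': array([-0.09656768,  0.60736407,  1.07174436]), 'attitude': array([-0.32732403, -0.13484034,  0.33231146,  0.87421174])}
top {'vertical_fov': 53.75087059113715, 'cx': 324.95601009504725, 'cy': 233.2715557003724, 'eye': array([ 0.39735178, -0.05635841,  1.25956603]), 'attitude': array([ 0.70725642,  0.0361989 , -0.02425135, -0.70561311])}
```

View pics/top0.png

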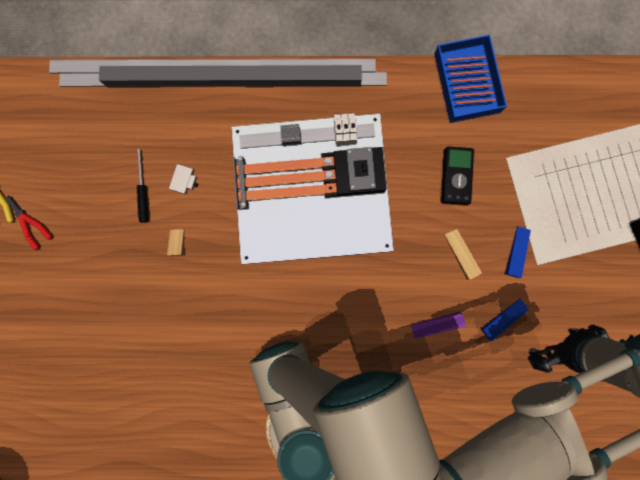

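View pics/side0.png

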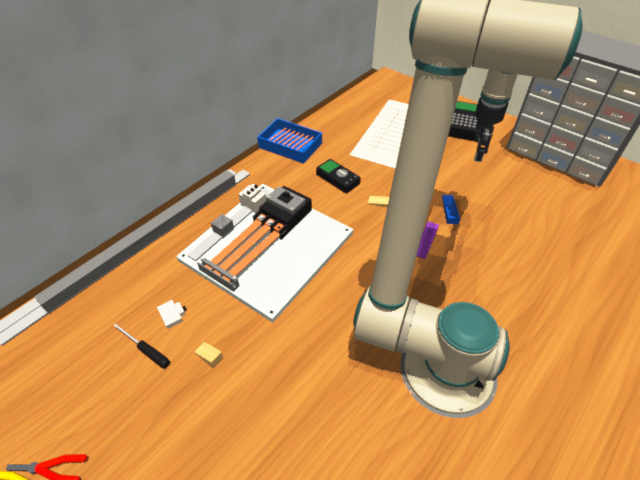

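Top view: the slim beech wedge candidate is at (463,254). The stub is at (176,242), with blue look-alikes at (519,252) and (504,320) and a purple one at (438,325). The only long wood-coloured one is at (463,254). I'll enlarge and measure it.

```bash
cat > h.py <<'E'
import numpy as np, cv2
from scipy.spatial.transform import Rotation as R
from rig import manip, eyes
def rot(q): return R.from_quat(np.r_[q[1:],q[0]])
def cloud(d):
    h,w=d["z_map"].shape; f=h/2/np.tan(np.radians(d["vertical_fov"]/2))
    v,u=np.mgrid[:h,:w]; z=d["z_map"]
    P=np.stack([(u-d["cx"])/f*z,-(v-d["cy"])/f*z,-z],-1)
    W=rot(d["attitude"]).apply(P.reshape(-1,3))+d["eye"]
    return W.reshape(h,w,3)
def proj(d,p):
    h=480; f=h/2/np.tan(np.radians(d["vertical_fov"]/2))
    c=rot(d["attitude"]).inv().apply(np.atleast_2d(p)-d["eye"])
    return np.c_[d["cx"]+f*c[:,0]/-c[:,2], d["cy"]-f*c[:,1]/-c[:,2]]
E
python3 - <<'E'
from h import *
d=eyes.get_image("top"); W=cloud(d); np.save("top.npy",W); I=d["color"]; cv2.imwrite("pics/t1.png",I)
def crop(x0,y0,x1,y1,s,n): cv2.imwrite(n,cv2.resize(I[y0:y1,x0:x1],None,fx=s,fy=s,interpolation=cv2.INTER_NEAREST))
crop(420,210,540,300,6,"pics/cw.png"); crop(220,105,400,270,4,"pics/cb.png")
for u,v in [(463,254),(452,237),(474,272),(176,242),(440,280),(250,230),(300,250),(380,215),(239,131),(376,119),(388,246),(246,258),(362,150),(241,180)]:
    print((u,v),W[v,u].round(4))
E
```

```text
(463, 254) [ 0.4501 -0.3955  0.0183]
(452, 237) [ 0.4955 -0.3711  0.0052]
(474, 272) [ 0.4033 -0.4226  0.0196]
(176, 242) [0.4802 0.3595 0.0144]
(440, 280) [ 0.3822 -0.3379  0.0033]
(250, 230) [0.512  0.1626 0.0191]
(300, 250) [0.4595 0.0301 0.02  ]
(380, 215) [ 0.5517 -0.1797  0.0227]
(239, 131) [0.7784 0.1961 0.0216]
(376, 119) [ 0.8103 -0.1708  0.022 ]
(388, 246) [ 0.4704 -0.2002  0.0204]
(246, 258) [0.438  0.1706 0.0259]
(362, 150) [ 0.7077 -0.1289  0.0905]
(241, 180) [0.6389 0.1821 0.0532]
```

View pics/cw.png

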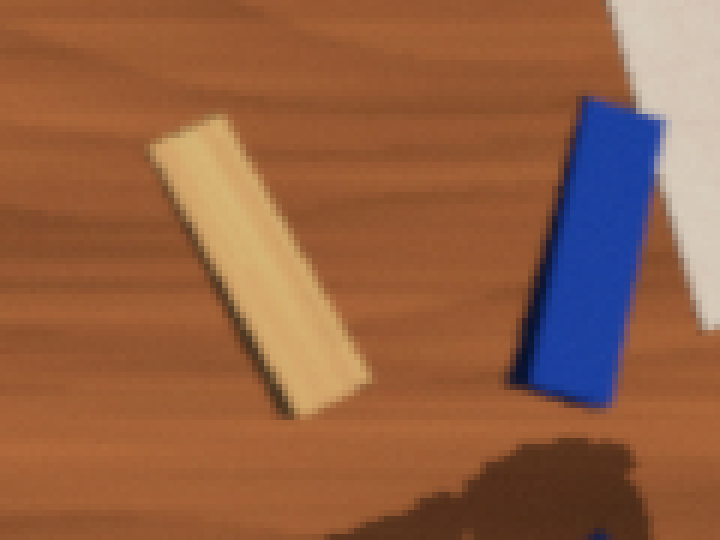

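View pics/cb.png

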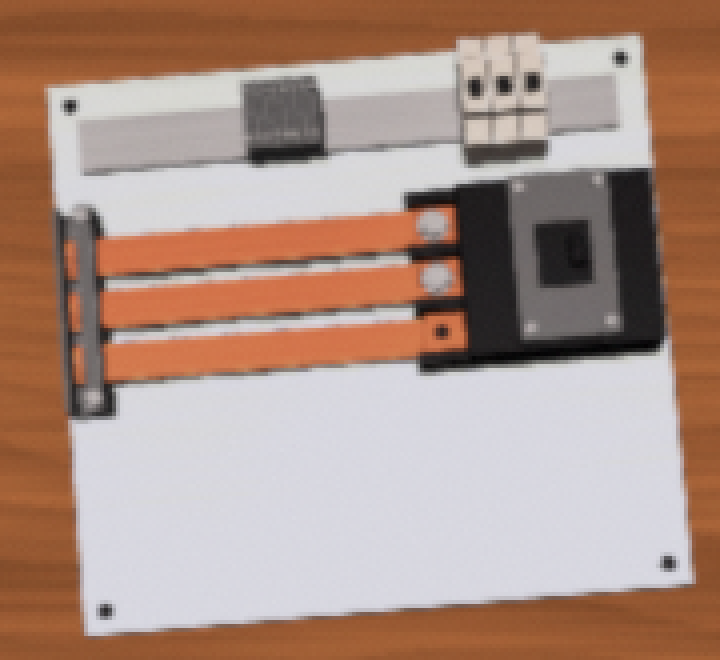

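The crop confirms the only beech long wedge. In the top image its tip is at about (452,233) (lower, z≈5 mm) and its heel at about (475,276). The plate is yawed slightly; the low bar is the nearest one, running along row ~193, and its pad (with hole) is at (330,188).

Run:
```python
from h import *
d=eyes.get_image("top"); W=cloud(d); I=d["color"].astype(int); f=240/np.tan(np.radians(d["vertical_fov"]/2))
B,G,Rr=I[...,0],I[...,1],I[...,2]
hsv=cv2.cvtColor(d["color"],cv2.COLOR_BGR2HSV)
for u,v in[(463,254),(440,250),(300,240)]: print(hsv[v,u],I[v,u])
m=np.zeros(B.shape,np.uint8); 
reg=np.zeros_like(m); reg[220:290,435:490]=1
m=((G>130)&(reg>0)).astype(np.uint8)
print("px",m.sum())
P=W[m>0]; 
A=np.c_[P[:,:2],np.ones(len(P))]; c,*_=np.linalg.lstsq(A,P[:,2],rcond=None); print("plane",c, "slope",np.hypot(*c[:2]), "dir deg",np.degrees(np.arctan2(-c[1],-c[0])))
# per pixel ray with plane z
def ray(u,v):
    return rot(d["attitude"]).apply(np.c_[(u-d["cx"])/f,-(v-d["cy"])/f,-np.ones_like(u)])
def hit(u,v,n,k): # n.p=k
    r=ray(np.asarray(u,float),np.asarray(v,float)); t=(k-n@d["eye"])/(r@n); return d["eye"]+t[:,None]*r
cs,_=cv2.findContours(cv2.resize(m,None,fx=1,fy=1),cv2.RETR_EXTERNAL,cv2.CHAIN_APPROX_NONE)
vv,uu=np.nonzero(m)
# clean plane: iterate; z = top
n=np.array([-c[0],-c[1],1.]); Q=hit(uu,vv,n,c[2])
r=cv2.minAreaRect(Q[:,:2].astype(np.float32)*1000); print("rect",r); print(cv2.boxPoints(r)); print("mean",Q.mean(0))
# bench height around
bm=reg.copy(); bm[m>0]=0; print("bench z",np.median(W[bm>0][:,2]))
# board
zp=W[225:245,255:375,2]; print("plate z",np.median(zp))
S=hsv[...,1]; pm=((S<60)&(hsv[...,2]>150)); pr=np.zeros_like(m); pr[100:275,225:400]=1
pm=(pm&(pr>0)).astype(np.uint8)
zt=np.median(zp); vv,uu=np.nonzero(pm); Q=hit(uu,vv,np.array([0,0,1.]),zt)
r=cv2.minAreaRect(Q[:,:2].astype(np.float32)*1000); print("board",r); print(cv2.boxPoints(r))
s=eyes.get_image("side"); Ws=cloud(s); print("side plate z",np.median(Ws[270:300,260:290,2]),"bench",np.median(Ws[300:340,230:270,2]))
```

```text
[ 19 119 212] [113 175 212]
[ 11 171 139] [ 46  81 139]
[120   9 223] [223 215 215]
px 698
plane [-1.43336332  2.74241189  1.75005087] slope 3.094406794141803 dir deg -62.40549646626818
rect ((444.1888732910156, -427.3598937988281), (166.91702270507812, 228.02420043945312), 20.400894165039062)
[[ 326.22208 -349.59155]
 [ 405.70828 -563.3133 ]
 [ 562.15564 -505.12823]
 [ 482.66946 -291.4065 ]]
mean [ 0.45204529 -0.40317315 -0.00356111]
bench z -0.000376899538395592
plate z 0.02037231254914129
board ((628.2547607421875, 2.486083984375), (376.6506652832031, 401.0987854003906), 5.035366535186768)
[[ 423.0539   185.73207]
 [ 458.2586  -213.81877]
 [ 833.4556  -180.7599 ]
 [ 798.2509   218.79094]]
side plate z 0.0203594277260718 bench 0.0004286838020916006
```

Run:
```python
from h import *
d=eyes.get_image("top"); I=d["color"].astype(int); f=240/np.tan(np.radians(d["vertical_fov"]/2))
Z=[cloud(d)]
Z.append(cloud(eyes.get_image("top"))); Z.append(cloud(eyes.get_image("top")))
W=np.median(Z,axis=0)
hsv=cv2.cvtColor(d["color"],cv2.COLOR_BGR2HSV)
reg=np.zeros((480,640),np.uint8); reg[220:285,440:485]=1
m=((I[...,1]>130)&(reg>0)&(W[...,2]<.05)&(W[...,2]>-.02)).astype(np.uint8)
n,l,st,_=cv2.connectedComponentsWithStats(m); k=1+np.argmax(st[1:,4]); m=(l==k).astype(np.uint8); print(st[k])
P=W[m>0]; 
for _ in range(4):
    A=np.c_[P[:,:2],np.ones(len(P))]; c,*_=np.linalg.lstsq(A,P[:,2],rcond=None); e=abs(A@c-P[:,2]); P=P[e<3*e.std()]
print("slope",np.hypot(*c[:2]),np.degrees(np.arctan2(-c[1],-c[0])))
def hit(u,v,n,k):
    r=rot(d["attitude"]).apply(np.c_[(np.asarray(u)-d["cx"])/f,-(np.asarray(v)-d["cy"])/f,-np.ones(len(u))]); t=(k-n@d["eye"])/(r@n); return d["eye"]+t[:,None]*r
vv,uu=np.nonzero(m); nn=np.array([-c[0],-c[1],1.]); Q=hit(uu,vv,nn,c[2])
r=cv2.minAreaRect(Q[:,:2].astype(np.float32)*1000); print("rect",r,"\n",cv2.boxPoints(r)); print("mean",Q.mean(0), "zmax/min",P[:,2].max(),P[:,2].min())
# board frame
z0=.0203; pm=((hsv[...,1]<60)&(hsv[...,2]>150)&(abs(W[...,2]-z0)<.008)); pr=np.zeros_like(m); pr[100:275,225:400]=1
vv,uu=np.nonzero(pm&(pr>0)); Q=hit(uu,vv,np.array([0,0,1.]),z0)
r=cv2.minAreaRect(Q[:,:2].astype(np.float32)*1000); print("board",r)
th=np.radians(r[2] if r[2]<45 else r[2]-90); ex=np.array([np.cos(th),np.sin(th)]); ey=np.array([-ex[1],ex[0]])
C=np.array(r[0])/1000; o=C+ex*.025; print("origin",o,"yaw",np.degrees(th))
# orange bars in board frame
om=((hsv[...,0]<15)&(hsv[...,1]>110)&(hsv[...,2]>190)); pr[:]=0; pr[150:205,250:320]=1; om&=pr>0
p=W[om]; b=np.c_[(p[:,:2]-o)@ex,(p[:,:2]-o)@ey,p[:,2]]
h,e=np.histogram(b[:,0],np.arange(-.06,.06,.004)); print(dict(zip((e[:-1]*1000).round().astype(int),h)))
for lo,hi in((-.05,-.018),(-.015,.015),(.02,.05)):
    s=b[(b[:,0]>lo)&(b[:,0]<hi)]; q=np.polyfit(s[:,1],s[:,0],1); print(len(s),np.median(s,0),"xfit@0",q, "xrange",np.percentile(s[:,0],[2,98]), "zfit",np.polyfit(s[:,1],s[:,2],1))
```

```text
[445 229  37  50 697]
slope 0.1667930170334773 20.99205477775956
rect ((451.75445556640625, -396.42730712890625), (131.4675750732422, 35.743377685546875), 25.718170166015625) 
 [[ 384.77695 -408.85083]
 [ 400.28763 -441.05347]
 [ 518.73193 -384.00378]
 [ 503.22128 -351.80115]]
mean [ 0.45098093 -0.39670143  0.0148053 ] zmax/min 0.02648521641568813 0.0024465555922725812
board ((624.6436157226562, 3.1601715087890625), (369.64105224609375, 399.068603515625), 5.021214485168457)
origin [0.64954767 0.00534829] yaw 5.021214485168457
{np.int64(-60): np.int64(0), np.int64(-56): np.int64(0), np.int64(-52): np.int64(0), np.int64(-48): np.int64(22), np.int64(-44): np.int64(116), np.int64(-40): np.int64(101), np.int64(-36): np.int64(110), np.int64(-32): np.int64(107), np.int64(-28): np.int64(102), np.int64(-24): np.int64(22), np.int64(-20): np.int64(0), np.int64(-16): np.int64(0), np.int64(-12): np.int64(54), np.int64(-8): np.int64(106), np.int64(-4): np.int64(111), np.int64(0): np.int64(101), np.int64(4): np.int64(112), np.int64(8): np.int64(96), np.int64(12): np.int64(0), np.int64(16): np.int64(0), np.int64(20): np.int64(0), np.int64(24): np.int64(82), np.int64(28): np.int64(104), np.int64(32): np.int64(105), np.int64(36): np.int64(105), np.int64(40): np.int64(109), np.int64(44): np.int64(74), np.int64(48): np.int64(0), np.int64(52): np.int64(0)}
580 [-0.0341715   0.06759092  0.04073556] xfit@0 [ 0.00105274 -0.03426401] xrange [-0.04446612 -0.02363448] zfit [0.04236042 0.0380307 ]
580 [0.00088511 0.06507205 0.04546734] xfit@0 [-0.00064079  0.0009085 ] xrange [-0.00950432  0.01127996] zfit [-0.00248816  0.04560354]
579 [0.03592569 0.06290581 0.04541088] xfit@0 [-0.00049062  0.03595894] xrange [0.02537941 0.04643467] zfit [0.00157099 0.04534836]
```

```bash
cat >> h.py <<'E'
O=np.array([.6503,.0054]); TH=np.radians(5.02); EX=np.array([np.cos(TH),np.sin(TH)]); EY=np.array([-EX[1],EX[0]])
def b2w(x,y): return O+x*EX+y*EY
def w2b(p): p=np.asarray(p)[:2]-O; return p@EX,p@EY
def plan(pos,yaw):
    """rows to reach TCP pos, tool x down, jaw axis z along yaw (deg, mod 180)"""
    s=manip.get_state(); Rc=rot(s["ee_rot"]); best=None
    for y in(yaw,yaw+180):
        a=np.radians(y); z=np.array([np.cos(a),np.sin(a),0]); x=np.array([0,0,-1.]); M=np.c_[x,np.cross(z,x),z]
        rv=np.degrees((Rc.inv()*R.from_matrix(M)).as_rotvec())
        if best is None or np.linalg.norm(rv)<np.linalg.norm(best): best=rv
    sh=Rc.inv().apply(np.asarray(pos)-s["position"])*100
    print("shift cm",sh.round(2),"rot deg",best.round(2),"q6",s["qpos"][5].round(2))
def st():
    s=manip.get_state(); print("t",round(s["clock"],2),"pos",s["position"].round(4),"F",s["contact_force"].round(2),"w",round(s["width"],4),"board",np.round(w2b(s["position"]),4))
E
python3 - <<'E'
from h import *
print(rot(manip.get_state()["ee_rot"]).as_matrix().round(3)); st()
plan([.4517,-.3964,.12],115.7)
plan([.4517,-.3964,.004],115.7)
E
```

```text
[[-0.     0.895  0.446]
 [ 0.     0.446 -0.895]
 [-1.     0.    -0.   ]]
t 0.4 pos [ 0.2567 -0.5145  0.2312] F [0.04 0.28 0.6 ] w 0.0857 board [-0.4376 -0.4834]
shift cm [11.12 22.72 -1.86] rot deg [ 0.82 -0.01 -0.  ] q6 -0.12
shift cm [22.72 22.72 -1.86] rot deg [ 0.82 -0.01 -0.  ] q6 -0.12
```

```bash
python3 -m crank '[[2.5,5.5,-0.45,0.2,0,0,8.5],[5,11,-0.9,0.4,0,0,8.5],[8,16.5,-1.4,0.6,0,0,8.5],[11.1,22.7,-1.86,0.8,0,0,8.5],[11.1,22.7,-1.86,0.8,0,0,8.5]]' 40
python3 - <<'E'
from h import *
st(); plan([.4517,-.3964,.004],115.7)
d=eyes.get_image("top"); cv2.imwrite("pics/t2.png",d["color"])
E
```

```text
clock: 1.02
position: [0.4532, -0.3933, 0.1179]
ee_rot: [0.598, 0.376, 0.601, -0.374]
contact_force: [-0.1, -0.2, -0.6]
width: 0.0846
t 1.02 pos [ 0.4532 -0.3933  0.1179] F [-0.09 -0.24 -0.59] w 0.0846 board [-0.2313 -0.3799]
shift cm [11.39 -0.27  0.27] rot deg [ 0.26 -0.25  0.02] q6 0.29
```

View pics/t2.png

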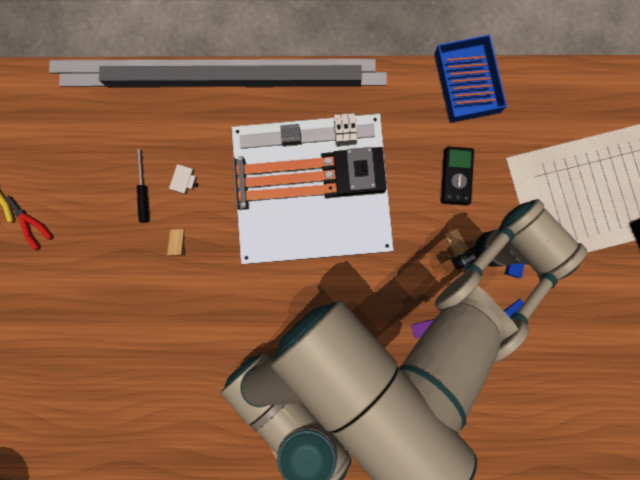

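The tool stands over the wedge, of which the tip end shows at (457,242), with the fingers either side of it. I'll descend most of the way and check.

```bash
python3 -m crank '[[3,-0.2,0.2,0.2,0,0,8.5],[6,-0.2,0.2,0.2,0,0,8.5],[8.5,-0.2,0.2,0.2,0,0,8.5],[9,-0.2,0.2,0.2,0,0,8.5],[9,-0.2,0.2,0.2,0,0,8.5]]'
python3 - <<'E'
from h import *
st(); plan([.4517,-.3964,.003],115.7)
d=eyes.get_image("side"); cv2.imwrite("pics/s2.png",cv2.resize(d["color"][130:290,340:520],None,fx=4,fy=3.5))
st();
E
```

```text
clock: 1.7
position: [0.4504, -0.4004, 0.0312]
ee_rot: [0.598, 0.377, 0.597, -0.378]
contact_force: [0.9, 0.1, 0.1]
width: 0.0851
t 1.7 pos [ 0.4504 -0.4004  0.0312] F [0.88 0.12 0.08] w 0.0851 board [-0.2347 -0.3868]
shift cm [ 2.82  0.29 -0.31] rot deg [-0.24  0.08 -0.  ] q6 0.28
t 1.75 pos [ 0.4508 -0.4005  0.0316] F [-0.2  -0.07 -0.1 ] w 0.0849 board [-0.2343 -0.3869]
```

View pics/s2.png

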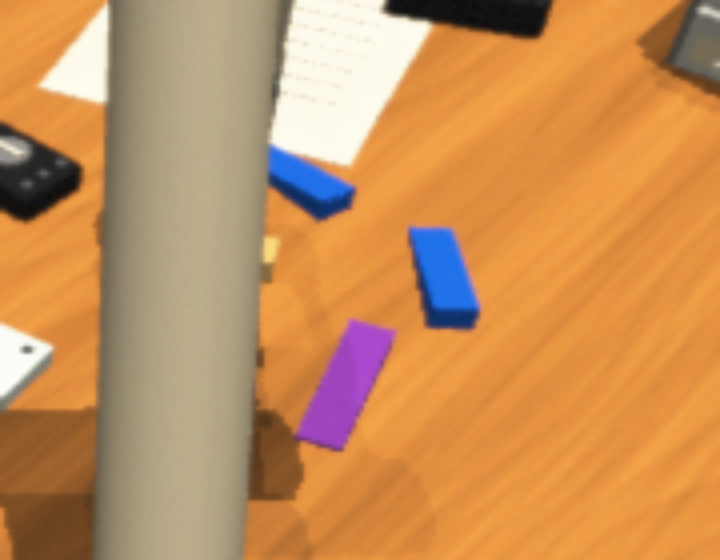

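The side view is blocked by the arm (only the wedge's heel shows, at crop pixel (270,250)), so I rely on the numbers.

```bash
python3 -m crank '[[1,0.25,-0.3,-0.2,0,0,8.5],[2,0.25,-0.3,-0.2,0,0,8.5],[2.6,0.25,-0.3,-0.2,0,0,8.5],[2.6,0.25,-0.3,-0.2,0,0,8.5]]'
python3 - <<'E'
from h import *
st(); plan([.4517,-.3964,.003],115.7)
E
```

```text
clock: 2.25
position: [0.4513, -0.395, 0.0035]
ee_rot: [0.598, 0.376, 0.599, -0.376]
contact_force: [-0.6, -0.1, 0.4]
width: 0.0848
t 2.25 pos [ 0.4513 -0.395   0.0035] F [-0.62 -0.05  0.43] w 0.0848 board [-0.2333 -0.3815]
shift cm [ 0.05 -0.02  0.14] rot deg [ 0.03 -0.08  0.03] q6 0.29
```

```bash
python3 -m crank '[[0,0,0.1,0,0,0,3],[0,0,0.1,0,0,0,3],[0,0,0.1,0,0,0,3],[0,0,0.1,0,0,0,3],[0,0,0.1,0,0,0,3]]' 40
python3 - <<'E'
from h import *
st()
E
```

```text
clock: 2.88
position: [0.4523, -0.3968, 0.0048]
ee_rot: [0.599, 0.376, 0.598, -0.376]
contact_force: [-0.1, 0.4, 2.5]
width: 0.0347
t 2.88 pos [ 0.4523 -0.3968  0.0048] F [-0.12  0.41  2.49] w 0.0347 board [-0.2324 -0.3833]
```

Gripped at about 36 mm. Lifting.

```bash
python3 -m crank '[[-2,0,0,0,0,0,3],[-4,0,0,0,0,0,3],[-7,0,0,0,0,0,3],[-10,0,0,0,0,0,3],[-10,0,0,0,0,0,3]]'
python3 - <<'E'
from h import *
st()
t=b2w(-.136,.010); print(t); plan([*t,.10],95.02)
E
```

```text
clock: 3.5
position: [0.453, -0.3975, 0.1063]
ee_rot: [0.6, 0.376, 0.597, -0.377]
contact_force: [-0.1, 0.0, -2.1]
width: 0.0347
t 3.5 pos [ 0.453  -0.3975  0.1063] F [-0.11  0.03 -2.08] w 0.0347 board [-0.2318 -0.384 ]
[0.51394663 0.00346117]
shift cm [  0.51  22.88 -33.48] rot deg [20.7   0.25 -0.13] q6 0.29
```

```bash
python3 -m crank '[[0,3,-4.3,3,0,0,3],[0,6,-8.7,6,0,0,3],[0,9,-13,9,0,0,3],[0,12,-17.4,12,0,0,3],[0,15,-21.8,14,0,0,3]]'
python3 - <<'E'
from h import *
st()
t=b2w(-.136,.010); plan([*t,.10],95.02)
E
```

```text
clock: 4.12
position: [0.4915, -0.1328, 0.1027]
ee_rot: [0.547, 0.447, 0.549, -0.447]
contact_force: [-0.4, 0.8, -1.2]
width: 0.0347
t 4.12 pos [ 0.4915 -0.1328  0.1027] F [-0.36  0.76 -1.17] w 0.0347 board [-0.1703 -0.1238]
shift cm [  0.28   4.94 -12.89] rot deg [ 6.6  -0.08  0.13] q6 0.97
```

```bash
python3 -m crank '[[0,1.6,-4.3,3,0,0,3],[0,3.2,-8.6,5,0,0,3],[0.2,4.8,-12.6,6.6,0,0,3],[0.2,4.8,-12.6,6.6,0,0,3],[0.2,4.8,-12.6,6.6,0,0,3]]'
python3 - <<'E'
from h import *
st()
t=b2w(-.136,.010); plan([*t,.10],95.02)
d=eyes.get_image("top"); cv2.imwrite("pics/t3.png",d["color"]);cv2.imwrite("pics/t3c.png",cv2.resize(d["color"][150:280,220:400],None,fx=4,fy=4))
st()
E
```

```text
clock: 4.75
position: [0.5131, -0.0019, 0.1012]
ee_rot: [0.522, 0.476, 0.523, -0.478]
contact_force: [0.3, 0.0, -0.9]
width: 0.0345
t 4.75 pos [ 0.5131 -0.0019  0.1012] F [ 0.27  0.05 -0.92] w 0.0345 board [-0.1373  0.0048]
shift cm [ 0.12  0.13 -0.52] rot deg [0.15 0.01 0.13] q6 1.34
t 4.8 pos [ 0.5133 -0.0024  0.1015] F [ 0.28  0.29 -2.01] w 0.0347 board [-0.1372  0.0043]
```

View pics/t3c.png

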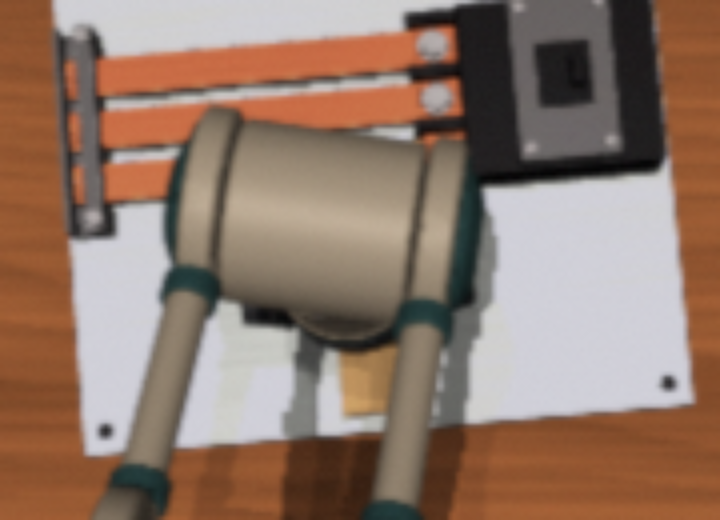

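The wedge's heel shows at crop (372,385), lying straight along the board. Now lowering, then feeling for the plate.

```bash
python3 -m crank '[[3,0.1,-0.5,0.1,0,0,3],[5.5,0.1,-0.5,0.1,0,0,3],[6.4,0.1,-0.5,0.1,0,0,3],[6.4,0.1,-0.5,0.1,0,0,3],[6.4,0.1,-0.5,0.1,0,0,3]]'; python3 -m crank '[[0.15,0,0,0,0,0,3],[0.3,0,0,0,0,0,3],[0.45,0,0,0,0,0,3]]'; python3 -m crank '[[0.1,0,0,0,0,0,3],[0.2,0,0,0,0,0,3]]'
```

```text
clock: 5.42
position: [0.5153, 0.0028, 0.0391]
ee_rot: [0.522, 0.478, 0.521, -0.477]
contact_force: [1.0, -0.3, -1.5]
width: 0.0349
clock: 5.8
position: [0.5146, 0.0034, 0.0339]
ee_rot: [0.522, 0.478, 0.521, -0.478]
contact_force: [0.1, 0.2, -0.4]
width: 0.0343
clock: 6.05
position: [0.5145, 0.0034, 0.0317]
ee_rot: [0.521, 0.478, 0.521, -0.478]
contact_force: [0.0, -0.4, -1.4]
width: 0.0347
```

```bash
for i in 1 2 3 4 5 ; do python3 -m crank '[[0.1,0,0,0,0,0,3],[0.15,0,0,0,0,0,3]]' | egrep 'pos|force'; done
```

```text
position: [0.5145, 0.0033, 0.0302]
contact_force: [0.3, 1.0, -0.4]
position: [0.5145, 0.0033, 0.0287]
contact_force: [0.1, -0.5, -1.0]
position: [0.5145, 0.0033, 0.0272]
contact_force: [-0.0, -0.2, -1.0]
position: [0.5145, 0.0033, 0.0257]
contact_force: [-0.3, -0.8, -0.3]
position: [0.5146, 0.0033, 0.0254]
contact_force: [-3.2, 0.6, 12.3]
```

Plate felt at TCP z ≈ 0.0255 (plate top ≈ 20.5 mm). Easing off slightly, then sliding in to about 30 mm past entry.

```bash
python3 -m crank '[[-0.2,0,0,0,0,0,3],[-0.2,1,0,0,0,0,3],[-0.2,2,0,0,0,0,3],[-0.2,2.5,0,0,0,0,3],[-0.2,2.5,0,0,0,0,3]]'; python3 -c "
from h import *
st();t=b2w(-.0835,.01);plan([*t,.026],95.02)"
```

```text
clock: 7.92
position: [0.54, 0.0055, 0.026]
ee_rot: [0.521, 0.478, 0.521, -0.478]
contact_force: [-0.5, 0.9, -0.9]
width: 0.0348
t 7.92 pos [0.54   0.0055 0.026 ] F [-0.49  0.92 -0.89] w 0.0348 board [-0.1099  0.0098]
shift cm [ 0.    2.64 -0.02] rot deg [0.01 0.   0.01] q6 1.36
```

```bash
python3 -m crank '[[0,0.8,0,0,0,0,3],[0,1.6,0,0,0,0,3],[0,2.4,0,0,0,0,3],[0,2.6,0,0,0,0,3],[0.07,2.6,0,0,0,0,3]]'; python3 -m crank '[[0,0,0,0,0,0,5],[0,0,0,0,0,0,8.5],[0,0,0,0,0,0,8.5],[0,0,0,0,0,0,8.5]]'; python3 -c "
from h import *
st()
d=eyes.get_image('top'); cv2.imwrite('pics/t4c.png',cv2.resize(d['color'][150:280,220:400],None,fx=4,fy=4))
s=eyes.get_image('side'); cv2.imwrite('pics/s4c.png',cv2.resize(s['color'][180:330,170:360],None,fx=4,fy=4))"
```

```text
clock: 8.55
position: [0.5654, 0.0078, 0.0255]
ee_rot: [0.521, 0.478, 0.521, -0.478]
contact_force: [0.7, 0.7, 1.3]
width: 0.0345
clock: 9.05
position: [0.5653, 0.0078, 0.0257]
ee_rot: [0.521, 0.478, 0.521, -0.478]
contact_force: [0.3, -0.4, -0.1]
width: 0.085
t 9.05 pos [0.5653 0.0078 0.0257] F [ 0.32 -0.41 -0.1 ] w 0.085 board [-0.0844  0.0098]
```

View pics/s4c.png

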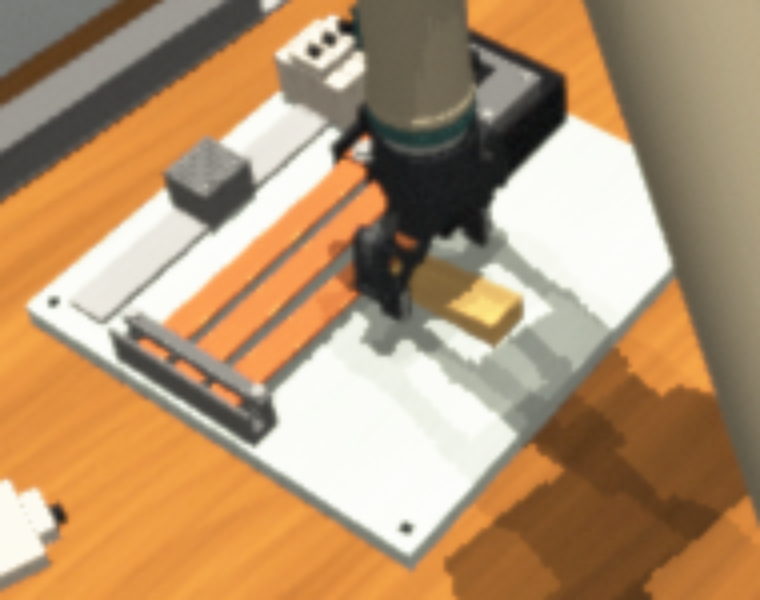

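View pics/t4c.png

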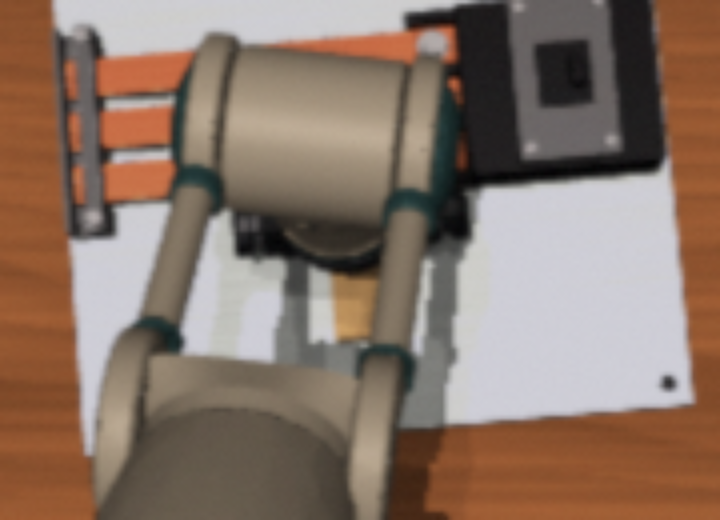

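Wedge released flat on the plate, straight, with its tip under the bar. Now up, back behind the heel with fingers shut, and down.

```bash
python3 -m crank '[[-2,0,0,0,0,0,8.5],[-4.5,0,0,0,0,0,8.5],[-6,-1,0,0,0,0,8.5],[-6,-6,0,0,0,0,4],[-6,-10,0,0,0,0,0]]' 60; python3 -m crank '[[0,0,0,0,0,0,0],[0,0,0,0,0,0,0],[0,0,0,0,0,0,0],[0,0,0,0,0,0,0]]';  python3 -c "
from h import *
st();t=b2w(-.184,.01);plan([*t,.030],95.02)
s=eyes.get_image('side'); cv2.imwrite('pics/s5c.png',cv2.resize(s['color'][180:330,170:360],None,fx=4,fy=4))
d=eyes.get_image('top'); cv2.imwrite('pics/t5c.png',cv2.resize(d['color'][150:280,220:400],None,fx=4,fy=4))
"
```

```text
clock: 9.78
position: [0.4629, -0.0009, 0.0854]
ee_rot: [0.521, 0.477, 0.522, -0.478]
contact_force: [-0.7, -0.5, -0.4]
width: 0.0513
clock: 10.28
position: [0.4665, -0.001, 0.0855]
ee_rot: [0.522, 0.478, 0.521, -0.478]
contact_force: [0.3, 0.5, 0.1]
width: 0.0004
t 10.28 pos [ 0.4665 -0.001   0.0855] F [0.31 0.46 0.12] w 0.0004 board [-0.1836  0.0097]
shift cm [ 5.55 -0.04 -0.03] rot deg [ 0.01  0.01 -0.02] q6 1.33
```

View pics/s5c.png

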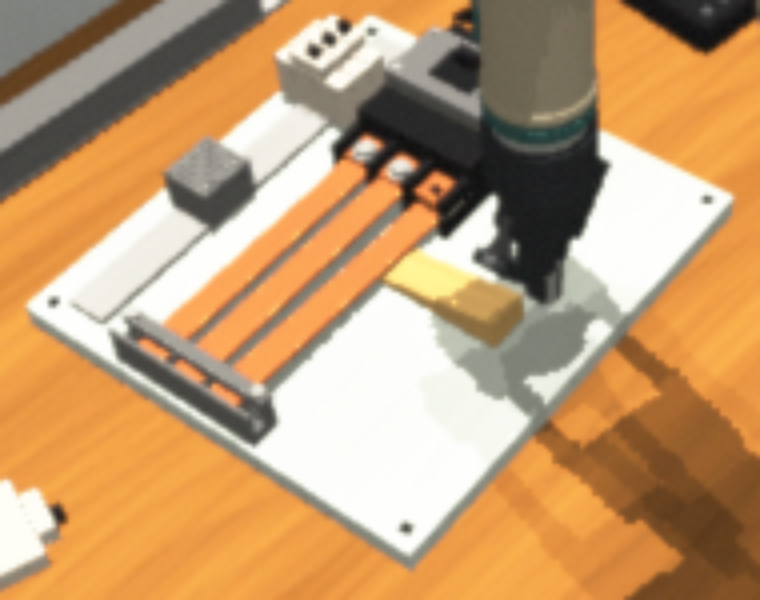

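View pics/t5c.png

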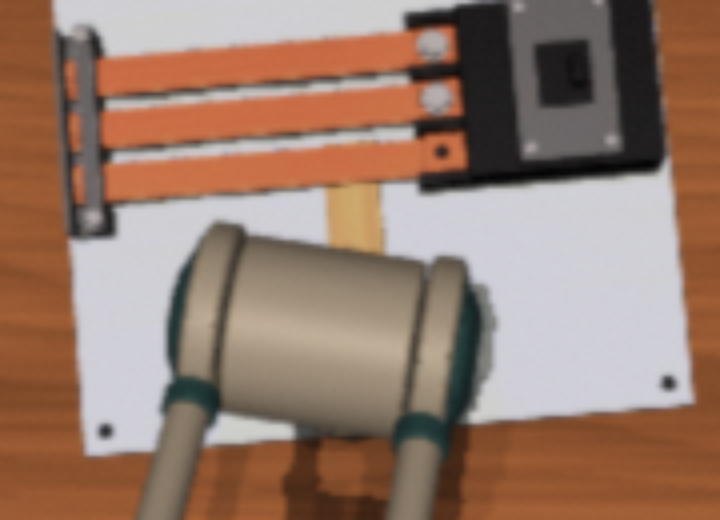

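The wedge sits straight under the low bar: the side crop shows it from (400,265) to the heel at (510,315), and the bar is visibly untouched. Lowering behind the heel.

```bash
python3 -m crank '[[2,0,0,0,0,0,0],[4.5,0,0,0,0,0,0],[5.5,0,0,0,0,0,0],[5.5,0,0,0,0,0,0]]';  python3 -m crank '[[0,0.5,0,0,0,0,0],[0,1,0,0,0,0,0],[0,1.4,0,0,0,0,0],[0,1.6,0,0,0,0,0],[0,1.6,0,0,0,0,0]]'; python3 -c "
from h import *
st()"
```

```text
clock: 10.88
position: [0.4655, -0.0009, 0.0301]
ee_rot: [0.521, 0.477, 0.522, -0.478]
contact_force: [-0.3, 0.3, 0.7]
width: 0.0003
clock: 11.5
position: [0.4818, 0.0005, 0.0306]
ee_rot: [0.521, 0.478, 0.521, -0.478]
contact_force: [0.3, 0.9, 0.2]
width: -0.0002
t 11.5 pos [0.4818 0.0005 0.0306] F [0.29 0.94 0.21] w -0.0002 board [-0.1683  0.0098]
```

```bash
python3 -m crank '[[0,0.4,0,0,0,0,0],[0,0.8,0,0,0,0,0],[0,1.2,0,0,0,0,0],[0,1.6,0,0,0,0,0],[0,2,0,0,0,0,0]]'|egrep 'pos|forc';  python3 -m crank '[[0,0.3,0,0,0,0,0],[0,0.6,0,0,0,0,0],[0,0.9,0,0,0,0,0],[0,1,0,0,0,0,0]]'|egrep 'pos|forc';python3 -c "
from h import *
st();s=eyes.get_image('side'); cv2.imwrite('pics/s6c.png',cv2.resize(s['color'][180:330,170:360],None,fx=4,fy=4))"
```

```text
position: [0.5018, 0.0022, 0.0305]
contact_force: [0.1, -0.7, -0.8]
position: [0.5112, 0.0031, 0.0305]
contact_force: [-2.3, 0.3, 1.9]
t 12.62 pos [0.5112 0.0031 0.0305] F [-2.29  0.26  1.92] w -0.0002 board [-0.1387  0.0099]
```

View pics/s6c.png

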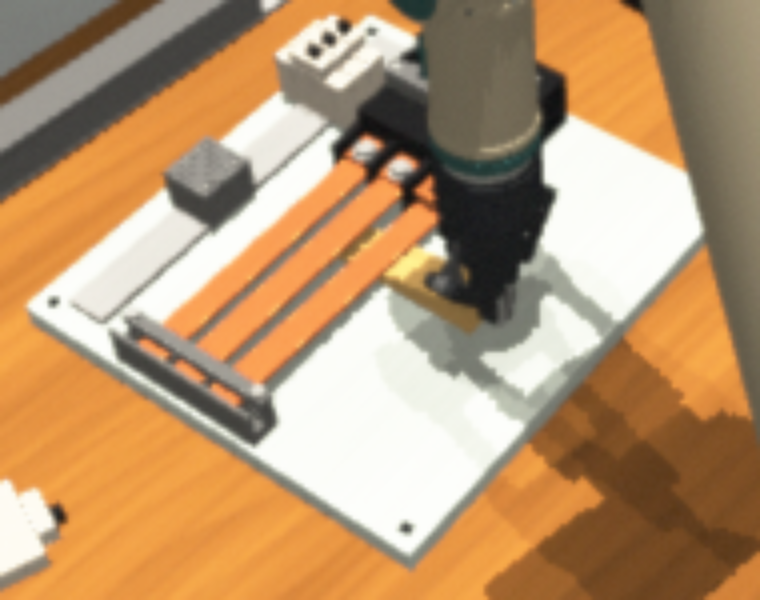

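```bash
for i in 1 2 3; do python3 -m crank '[[0,0.2,0,0,0,0,0],[0,0.4,0,0,0,0,0],[0,0.6,0,0,0,0,0],[0,0.8,0,0,0,0,0]]'|egrep 'pos|forc'; done
```

```text
position: [0.5192, 0.0038, 0.0305]
contact_force: [-3.0, -0.6, 1.9]
position: [0.5277, 0.0045, 0.0305]
contact_force: [-2.4, 0.4, -0.2]
position: [0.5356, 0.0052, 0.0305]
contact_force: [-1.7, 0.9, -1.6]
```

```bash
for i in 1 2 3 ; do python3 -m crank '[[0,0.1,0,0,0,0,0],[0,0.2,0,0,0,0,0],[0,0.3,0,0,0,0,0],[0,0.3,0,0,0,0,0]]'|egrep 'pos|forc'; done; python3 -c "
from h import *
for i in range(1):
  st();s=eyes.get_image('side'); cv2.imwrite('pics/s7c.png',cv2.resize(s['color'][180:330,170:360],None,fx=4,fy=4))
st()"
```

```text
position: [0.5387, 0.0054, 0.0306]
contact_force: [-1.7, -0.6, -0.5]
position: [0.5417, 0.0057, 0.0306]
contact_force: [-1.6, -0.7, -0.5]
position: [0.5446, 0.0059, 0.0306]
contact_force: [-2.5, 0.2, -0.3]
t 15.68 pos [0.5446 0.0059 0.0306] F [-2.5   0.16 -0.34] w 0.0 board [-0.1052  0.0098]
t 15.72 pos [0.5446 0.0059 0.0306] F [-1.9  -0.23 -0.3 ] w -0.0003 board [-0.1052  0.0098]
```

View pics/s7c.png

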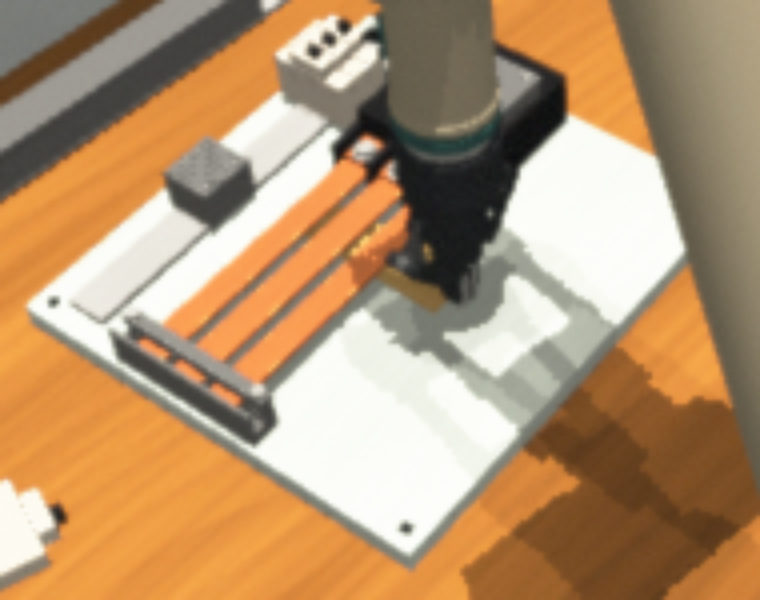

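The tip is about 85 mm past entry, the bar is rising and the push is about 2 N. Now 1 mm steps.

```bash
for i in 1 2 3 4 ; do python3 -m crank '[[0,0.1,0,0,0,0,0],[0,0.1,0,0,0,0,0],[0,0.1,0,0,0,0,0]]'|egrep 'pos|forc'; done
```

```text
position: [0.5455, 0.0061, 0.0306]
contact_force: [-1.7, 0.1, 0.7]
position: [0.5465, 0.0061, 0.0306]
contact_force: [-2.7, -0.1, 0.3]
position: [0.5475, 0.0062, 0.0306]
contact_force: [-1.9, -0.5, 0.8]
position: [0.5485, 0.0063, 0.0306]
contact_force: [-2.4, -0.3, 1.1]
```

```bash
for i in 1 2 3 ; do python3 -m crank '[[0,0.1,0,0,0,0,0],[0,0.1,0,0,0,0,0],[0,0.1,0,0,0,0,0]]'|egrep 'pos|forc'; done
```

```text
position: [0.5495, 0.0064, 0.0306]
contact_force: [-2.9, -0.9, 0.9]
position: [0.5505, 0.0065, 0.0306]
contact_force: [-3.4, -0.0, 1.7]
position: [0.5515, 0.0066, 0.0306]
contact_force: [-2.0, -0.5, 1.1]
```

```bash
for i in 1 2  ; do python3 -m crank '[[0,0.1,0,0,0,0,0],[0,0.1,0,0,0,0,0],[0,0.1,0,0,0,0,0]]'|egrep 'pos|forc'; done
```

```text
position: [0.5525, 0.0066, 0.0306]
contact_force: [-2.2, 0.2, 0.3]
position: [0.5535, 0.0067, 0.0306]
contact_force: [-2.9, 0.1, 1.6]
```

```bash
for i in 1 ; do python3 -m crank '[[0,0.1,0,0,0,0,0],[0,0.1,0,0,0,0,0],[0,0.1,0,0,0,0,0]]'|egrep 'pos|forc'; done
```

```text
position: [0.5544, 0.0068, 0.0306]
contact_force: [-2.3, -1.2, 1.7]
```

```bash
for i in 1 2  ; do python3 -m crank '[[0,0.1,0,0,0,0,0],[0,0.1,0,0,0,0,0],[0,0.1,0,0,0,0,0]]'|egrep 'pos|forc'; done
```

```text
position: [0.5555, 0.0069, 0.0306]
contact_force: [-3.4, -0.3, 1.3]
position: [0.5564, 0.007, 0.0306]
contact_force: [-3.6, -0.5, 1.3]
```

```bash
for i in 1 ; do python3 -m crank '[[0,0.1,0,0,0,0,0],[0,0.1,0,0,0,0,0],[0,0.1,0,0,0,0,0]]'|egrep 'pos|forc|clo'; done
```

```text
clock: 20.6
position: [0.5575, 0.0071, 0.0306]
contact_force: [-3.3, -0.4, 1.5]
```

```bash
python3 -m crank '[[0,0.1,0,0,0,0,0],[0,0.1,0,0,0,0,0],[0,0.1,0,0,0,0,0]]'|egrep 'pos|forc|clo'
```

```text
clock: 20.98
position: [0.5585, 0.0072, 0.0306]
contact_force: [-4.0, -1.0, 0.7]
```

```bash
python3 -m crank '[[0,0.1,0,0,0,0,0],[0,0.1,0,0,0,0,0],[0,0.1,0,0,0,0,0]]'|egrep 'pos|forc|clo'; python3 -c "
from h import *
st()
s=eyes.get_image('side'); cv2.imwrite('pics/s8c.png',cv2.resize(s['color'][200:270,240:340],None,fx=8,fy=8))"
```

```text
clock: 21.35
position: [0.5595, 0.0072, 0.0306]
contact_force: [-3.8, 0.1, 0.6]
t 21.35 pos [0.5595 0.0072 0.0306] F [-3.79  0.14  0.58] w -0.0002 board [-0.0903  0.0098]
```

View pics/s8c.png

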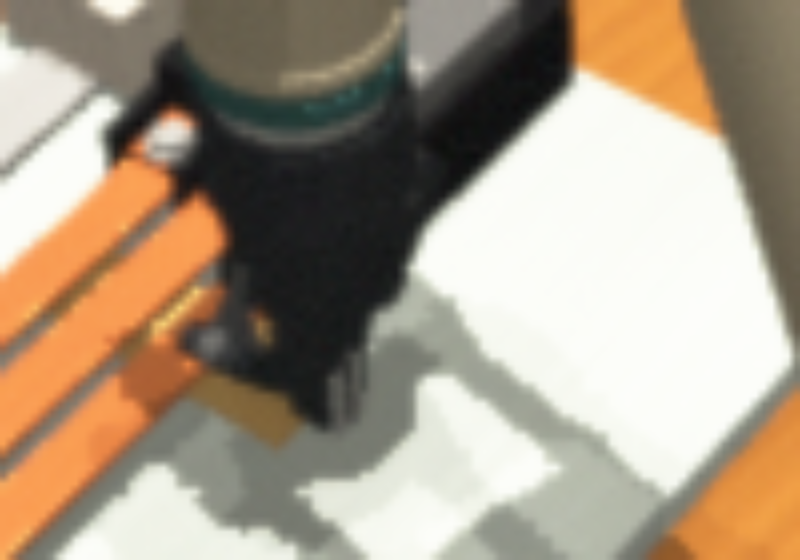

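Heel corner visible at crop (270,435), wedge straight. The push is about 4 N and not yet steep. Continuing.

```bash
python3 -m crank '[[0,0.07,0,0,0,0,0],[0,0.07,0,0,0,0,0],[0,0.07,0,0,0,0,0]]'|egrep 'pos|forc|clo'
```

```text
clock: 21.78
position: [0.5601, 0.0073, 0.0306]
contact_force: [-4.2, -0.2, 0.7]
```

```bash
python3 -m crank '[[0,0.07,0,0,0,0,0],[0,0.07,0,0,0,0,0],[0,0.07,0,0,0,0,0]]'|egrep 'pos|forc|clo'
```

```text
clock: 22.15
position: [0.5609, 0.0074, 0.0306]
contact_force: [-2.3, 0.2, 1.2]
```

```bash
python3 -m crank '[[0,0.07,0,0,0,0,0],[0,0.07,0,0,0,0,0],[0,0.07,0,0,0,0,0]]'|egrep 'pos|forc|clo'
```

```text
clock: 22.52
position: [0.5614, 0.0075, 0.0306]
contact_force: [-3.1, -0.4, 1.8]
```

```bash
python3 -m crank '[[0,0.07,0,0,0,0,0],[0,0.07,0,0,0,0,0],[0,0.07,0,0,0,0,0]]'|egrep 'pos|forc|clo'
```

```text
clock: 22.9
position: [0.5616, 0.0075, 0.0306]
contact_force: [-5.0, -1.1, 3.8]
```

```bash
python3 -m crank '[[0,0.07,0,0,0,0,0],[0,0.07,0,0,0,0,0],[0,0.07,0,0,0,0,0]]'|egrep 'pos|forc|clo'
```

```text
clock: 23.28
position: [0.5617, 0.0075, 0.0306]
contact_force: [-5.6, -0.8, 4.2]
```

```bash
python3 -m crank '[[0,0.07,0,0,0,0,0],[0,0.07,0,0,0,0,0],[0,0.07,0,0,0,0,0]]'|egrep 'pos|forc|clo'
```

```text
clock: 23.65
position: [0.5618, 0.0075, 0.0306]
contact_force: [-6.6, -0.9, 6.2]
```

Fz is building up with the push: the fingers are pressing down on the heel. I'll ease the tool up a little to keep the push level.

```bash
python3 -m crank '[[-0.05,0,0,0,0,0,0],[-0.05,0,0,0,0,0,0],[-0.05,0,0,0,0,0,0]]'|egrep 'pos|forc|clo'
```

```text
clock: 24.02
position: [0.5619, 0.0076, 0.0307]
contact_force: [-5.5, -1.2, 2.3]
```

```bash
python3 -c "
from h import *
st();s=manip.get_state();print(rot(s['ee_rot']).as_matrix().round(4),s['moment'])"
```

```text
t 24.02 pos [0.5619 0.0076 0.0307] F [-5.47 -1.18  2.3 ] w 0.0003 board [-0.0879  0.0099]
[[-3.300e-03  9.961e-01  8.760e-02]
 [-2.000e-04  8.760e-02 -9.962e-01]
 [-1.000e+00 -3.300e-03 -1.000e-04]] [-0.22454737  0.98820201 -0.02373732]
```

```bash
python3 -m crank '[[-0.04,0.08,0,0,0,0,0],[-0.04,0.08,0,0,0,0,0],[-0.04,0.08,0,0,0,0,0]]'|egrep 'pos|forc|clo'
```

```text
clock: 24.4
position: [0.5621, 0.0077, 0.0307]
contact_force: [-6.5, 0.2, 0.6]
```

```bash
python3 -m crank '[[-0.03,0.08,0,0,0,0,0],[-0.03,0.08,0,0,0,0,0],[-0.03,0.08,0,0,0,0,0]]'|egrep 'pos|forc|clo'
```

```text
clock: 24.78
position: [0.5622, 0.0077, 0.0307]
contact_force: [-6.6, -1.0, 0.1]
```

```bash
python3 -m crank '[[-0.03,0.08,0,0,0,0,0],[-0.03,0.08,0,0,0,0,0],[-0.03,0.08,0,0,0,0,0]]'|egrep 'pos|forc|clo'
```

```text
clock: 25.15
position: [0.5623, 0.0078, 0.0307]
contact_force: [-8.5, -1.9, -0.2]
```

Fz ≈ 0 now and the push rises steeply with almost no travel, so the bar is at the pad. Continuing to 12–12.5 N.

```bash
python3 -m crank '[[-0.02,0.08,0,0,0,0,0],[-0.02,0.08,0,0,0,0,0],[-0.02,0.08,0,0,0,0,0]]'|egrep 'pos|forc|clo'
```

```text
clock: 25.52
position: [0.5624, 0.0078, 0.0307]
contact_force: [-8.3, -2.1, -0.6]
```

```bash
python3 -m crank '[[-0.02,0.08,0,0,0,0,0],[-0.02,0.08,0,0,0,0,0],[-0.02,0.08,0,0,0,0,0]]'|egrep 'pos|forc|clo'
```

```text
clock: 25.9
position: [0.5625, 0.0079, 0.0307]
contact_force: [-8.7, -1.8, -0.7]
```

```bash
python3 -m crank '[[0,0,0,0,0,0,0]]'|egrep 'pos|forc|clo'; python3 -m crank '[[0,0,0,0,0,0,0]]'|egrep 'pos|forc|clo'
```

```text
clock: 26.02
position: [0.5626, 0.0079, 0.0307]
contact_force: [-9.9, -2.6, -1.3]
clock: 26.15
position: [0.5625, 0.0079, 0.0307]
contact_force: [-10.0, -2.2, 0.1]
```

```bash
python3 -m crank '[[-0.02,0.08,0,0,0,0,0],[-0.02,0.08,0,0,0,0,0],[-0.02,0.08,0,0,0,0,0]]'|egrep 'pos|forc|clo';python3 -m crank '[[0,0,0,0,0,0,0]]'|egrep 'pos|forc|clo'
```

```text
clock: 26.52
position: [0.5626, 0.0079, 0.0308]
contact_force: [-9.3, -2.7, 0.3]
clock: 26.65
position: [0.5626, 0.0079, 0.0308]
contact_force: [-10.6, -2.6, -0.7]
```

```bash
python3 -m crank '[[-0.02,0.06,0,0,0,0,0],[-0.02,0.06,0,0,0,0,0],[-0.02,0.06,0,0,0,0,0]]'|egrep 'pos|forc|clo';python3 -m crank '[[0,0,0,0,0,0,0]]'|egrep 'pos|forc|clo';python3 -m crank '[[0,0,0,0,0,0,0]]'|egrep 'pos|forc|clo'
```

```text
clock: 27.02
position: [0.5626, 0.008, 0.0308]
contact_force: [-11.9, -3.1, -0.8]
clock: 27.15
position: [0.5627, 0.008, 0.0308]
contact_force: [-10.4, -2.3, -0.5]
clock: 27.28
position: [0.5627, 0.008, 0.0308]
contact_force: [-11.4, -2.6, -1.0]
```

```bash
python3 -m crank '[[-0.02,0.07,0,0,0,0,0],[-0.02,0.07,0,0,0,0,0],[-0.02,0.07,0,0,0,0,0]]'|egrep 'pos|forc|clo';python3 -m crank '[[0,0,0,0,0,0,0]]'|egrep 'pos|forc|clo';python3 -m crank '[[0,0,0,0,0,0,0]]'|egrep 'pos|forc|clo'; python3 -m crank '[[0,0,0,0,0,0,0]]'|egrep 'pos|forc|clo'
```

```text
clock: 27.65
position: [0.5628, 0.0081, 0.0308]
contact_force: [-12.0, -2.6, -1.0]
clock: 27.78
position: [0.5628, 0.0081, 0.0308]
contact_force: [-11.9, -3.0, -1.6]
clock: 27.9
position: [0.5628, 0.0081, 0.0308]
contact_force: [-11.4, -2.9, -1.4]
clock: 28.02
position: [0.5628, 0.0081, 0.0308]
contact_force: [-12.3, -2.6, 0.0]
```

```bash
python3 -m crank '[[0,0.04,0,0,0,0,0],[0,0.04,0,0,0,0,0]]'|egrep 'pos|forc|clo';for i in 1 2 3 4; do python3 -m crank '[[0,0,0,0,0,0,0]]'|egrep 'pos|forc|clo';done
```

```text
clock: 28.28
position: [0.5629, 0.008, 0.0308]
contact_force: [-12.4, -2.7, -0.3]
clock: 28.4
position: [0.5629, 0.0081, 0.0308]
contact_force: [-11.8, -2.5, -0.1]
clock: 28.52
position: [0.5628, 0.0081, 0.0308]
contact_force: [-12.2, -2.6, -0.4]
clock: 28.65
position: [0.5628, 0.008, 0.0308]
contact_force: [-11.7, -3.3, 0.1]
clock: 28.78
position: [0.5628, 0.0081, 0.0308]
contact_force: [-12.4, -3.8, -0.5]
```

Level push ≈ 12.3 N with Fz ≈ 0. Backing straight off and looking.

```bash
python3 -m crank '[[0,-0.5,0,0,0,0,0],[0,-1.5,0,0,0,0,0],[0,-3,0,0,0,0,0],[-2,-5,0,0,0,0,0],[-5,-9,0,0,0,0,0]]'|egrep 'pos|forc|clo'; python3 -m crank '[[-2,-5,0,0,0,0,0],[-5,-9,0,0,0,0,0],[-8,-13,0,0,0,0,0],[-8,-13,0,0,0,0,0],[-8,-13,0,0,0,0,0]]'|egrep 'pos|forc|clo'
cat > chk.py <<'E'
from h import *
import sys
n=sys.argv[1]; st()
Z=[]
for i in range(3):
    d=eyes.get_image('top'); Z.append(cloud(d))
W=np.median(Z,axis=0)
s=eyes.get_image('side'); cv2.imwrite(f'pics/s{n}.png',cv2.resize(s['color'][195:305,190:330],None,fx=5.6,fy=5.4,interpolation=cv2.INTER_CUBIC))
cv2.imwrite(f'pics/t{n}.png',cv2.resize(d['color'][150:260,225:395],None,fx=4.6,fy=5))
hsv=cv2.cvtColor(d["color"],cv2.COLOR_BGR2HSV)
om=((hsv[...,0]<15)&(hsv[...,1]>110)&(hsv[...,2]>150)); pr=np.zeros((480,640)); pr[150:205,245:340]=1; om&=pr>0
p=W[om]; b=np.c_[(p[:,:2]-O)@EX,(p[:,:2]-O)@EY,p[:,2]]
for lo,hi in((-.045,-.025),(-.01,.01),(.025,.045)):
    q=b[(b[:,0]>lo)&(b[:,0]<hi)&(b[:,1]>-.03)]; c=np.polyfit(q[:,1],q[:,2],1); print(len(q),"z at y=-52:",np.polyval(c,-.052).round(4),"at 170:",np.polyval(c,.17).round(4))
wm=((hsv[...,0]>15)&(hsv[...,0]<28)&(hsv[...,1]>70)); pr[:]=0; pr[180:250,270:360]=1; wm&=(pr>0)
p=W[wm]; b=np.c_[(p[:,:2]-O)@EX,(p[:,:2]-O)@EY,p[:,2]]; print("wedge px",len(b),"x",np.percentile(b[:,0],[1,99]),"y",np.percentile(b[:,1],[1,99]),"zmax",np.percentile(b[:,2],97) if len(b) else 0)
E
python3 chk.py 9
```

```text
clock: 29.4
position: [0.481, 0.0001, 0.0836]
contact_force: [1.3, -0.1, 0.2]
clock: 30.02
position: [0.3517, -0.0112, 0.1635]
contact_force: [-1.2, -0.9, 1.1]
t 30.02 pos [ 0.3517 -0.0112  0.1635] F [-1.19 -0.85  1.07] w -0.0001 board [-0.299   0.0096]
573 z at y=-52: 0.0455 at 170: 0.0461
581 z at y=-52: 0.0455 at 170: 0.0455
575 z at y=-52: 0.0453 at 170: 0.0455
wedge px 172 x [-0.0770309  -0.01384582] y [-0.00738452  0.02627301] zmax 0.04759944643717774
```

View pics/s9.png

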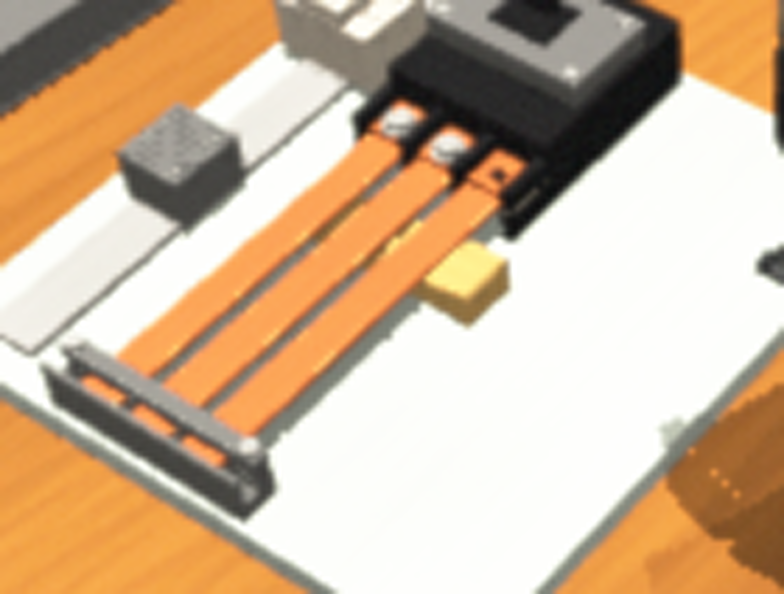

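View pics/t9.png

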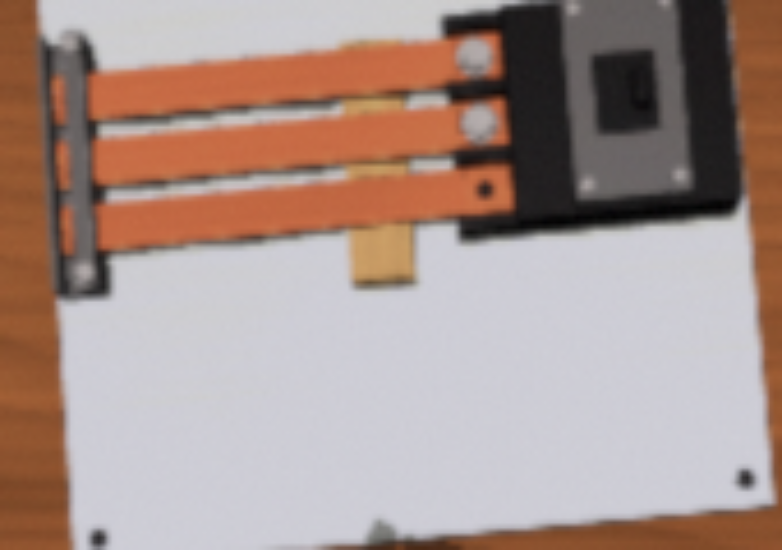

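The top view shows the low bar level with the bolted ones (top at 45.5 mm, i.e. 25 mm above the plate). The wedge is flat and straight, heel at crop (384,285), at board x ≈ −77 mm, y ≈ 9 mm. The robot is clear, so I'm handing in.

```bash
python3 -c "
from h import *
st(); manip.sign_off()"
```

```text
t 30.23 pos [ 0.3513 -0.011   0.1624] F [-0.74  0.3   0.48] w 0.0003 board [-0.2993  0.0098]
the job is handed in; nothing more can be done
```

I slid the slim beech wedge thin end first under the low bar and let it go. Then I pushed it in at the heel with shut fingers until the push climbed steeply, and held it at a level 12.3 N with almost no downward force. I backed off and handed in at 30.2 s of the 64 s allowed.

**Final checks:**
- **Bar height:** its free end is 45.5 mm above the bench. That is level with the two bolted bars and about 25 mm above the plate, so it sits at the scribed line.
- **Wedge:** it lies flat and straight. The tip is about 102 mm past entry and its centre is at board y of about 9 mm, both inside the stated ranges.
- **Robot:** it is clear of everything.

**Not confirmed directly:**
- **Pad force:** there is no sensor at the pad, so snugness rests on the push reading.
- **Downward press:** just before the bar seated, the fingers pressed down on the heel with up to 6 N. I eased the tool up and finished with a level push.
- **Other bench items:** I did not measure them again at the end. The arm kept well clear of them, and I saw no sign that any had moved.

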